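# Click the key carriage into its spacing notch and hold it

### The arm

A 6-joint arm with a two-finger parallel gripper is mounted at the origin on a cart in front of the work surface, level with it; the furniture and walls round the work are solid. World frame = base frame: x ahead of the robot, y to its left, z up, the work surface at z = 0. Lengths are in mm, angles in rad, forces in N, time in s.
With the tool pointing down it reaches from about 375 to 925 mm from the base axis. Payload 5.7 kg.
Tool frame: the origin (TCP) lies between the finger pads; the fingertips stand 8 mm ahead of it and the grasp point (between the pads) lies 11 mm behind it; z points along the fingers, y is the line along which they close (so a half turn about z gives the same grasp; the last joint's range is limited). The gripper opens to 85 mm and grips with 20 to 120 N. Pads are 22 mm wide; open, the fingers measure 114 mm over their backs; the gripper's body (76 mm by 85 mm) begins 54 mm behind the grasp point. The pads swing forward as they close: fully open they stand 13 mm farther back than shut.
Start: joints at [-0.115, 0.359, 1.51, -0, 1.272, -0.115], TCP at [599.97, -0.004, 239.267] pointing down, gripper open.
Joint ranges: [-2.97, 2.97], [-1.01, 2.36], [0.21, 2.38], [-0.96, 4.11], [0.2, 2.71], [-2.98, 2.98]. Speed limits (rad/s): [2.39, 2.39, 3.14, 3.14, 3.14, 3.14].

### API

Orientations are given as a unit quaternion [w, x, y, z].
In Python, from station import env, imaging, order gives the robot as it stands.
- The arm moves only by the tool jog_arm, never from a script. Its argument "moves" is a list of rows, each a list of 4 numbers: the shift along the tool's x, y, z scaled (see below), then the turn about the tool's z scaled (see below). In form: [[x, y, z, turn], ...]. A call has 1 to 5 rows; each row is the pose to reach, as a shift and turn from the pose commanded when the call began, along the tool's axes at that moment, turning the shorter way round; what a row does not reach only later rows make up. The controller multiplies each number of a shift by 200 mm and each number of a turn by 180 degrees. A row lasts 1/10 s, in which the tool goes at most 50 mm and 8.59 degrees, less where a joint would pass 70% of its speed; a pose out of reach is approached as far as the arm can. A call with a number of a shift or a turn outside -1 to 1 is refused whole. A call with a gripper value outside its range is refused whole. "jaw" is the closure, from -1 (fully open) to 1 (shut), set as the call begins (left out, the last holds). The fingers move at their own pace and stop on an object; "grip_force" is the grip in N (left out, the last holds). Time passes only in rows, so rows that repeat a pose let the fingers close. It gives the time, the measured TCP pose, the force, the opening and the grip force at its end, in the units of the state.
- env.get_obs(): the state, without advancing time (a new reading comes with each control period).
- imaging.camera(name): name is "scene" or "side" or "wrist"; returns the picture (384x512x3 uint8, blue, green, red); there is no depth.
- imaging.camera_params(name): a dict with "intrinsics" (3x3 intrinsics, pixels), "world_from_camera" (4x4, takes a point from camera to world coordinates); the wrist camera has in their place "mount" (4x4, takes a point from camera to tool coordinates, whose origin is the TCP and whose axes are the flange's). Camera axes: x right, y down, z forward; pixel columns grow to the right and rows downward; lengths in mm; the calibration is good to about 2 mm. A picture is of the moment at which its call begins: read the wrist's pose just before it. camera_params takes no time and is no camera call.
- order.job_done(): hands the job in; it is judged then, once.
The state is a dict: "clock": time; "joint_positions": joint angles; "joint_vel": joint speeds; "joint_torque": joint torques, N m; "position": TCP position; "tool_rot": TCP orientation; "force": force on the tool from outside, world axes, zero at the start; "torque": the same for the moment, N m; "opening": finger opening in mm; "grip_force": force on a finger pad.
Only numpy, scipy, OpenCV 4.12 (cv2) and the standard library are available. Lean on these libraries where they do the work, as an engineer would, in place of code of your own. Each camera call takes 0.05 s, during which the arm holds its last target. There are 200 camera calls.

### The job

On the small grey key spacing fixture, first push the open green-fronted drawer fully home until it clicks shut. Then grip the red block on the carriage and slide the carriage along the rail, from the left towards the right, until its spring ball clicks into the notch at the red pointer, and finish while still gripping it there at rest, in the notch. Leave the padlock, the lock cylinder and the parts bin where they are.

Things in the scene. Friction and masses are not known exactly. Their poses are not given: they have to be found in the camera images.
- fixture: Key spacing fixture, fixed to the bench: grey steel housing 110 (x) by 200 (y) by 44 mm high. Origin: centre of its underside; its +y runs along the rail to the robot's left, +x away from the robot, z up; turned by up to 0.12 rad. On top: a rail along y (centre x = -5 mm, up to z = 54 mm) and a fence at x = 40 to 46 mm, up to z = 78 mm.
- drawer_face (a point): Centre of the outer face of the drawer's green front (108 mm wide along y, z = 2 to 44 mm), facing the fixture's -x (the robot). A steel pull lip 60 mm wide stands 8 mm out along its top edge (z = 39 to 44 mm), so a finger before the middle may meet the lip first. Push to +x: about 1 N of friction, then near the end a spring ball that takes about 5 N to pass, then a hard stop.
- drawer (a joint): Travel of the drawer in m: 0 = fully home, seated at its ball detent against the stop; 0.018 to 0.032 at the start; grows as it opens towards the fixture's -x.
- carriage: Sliding carriage: dark steel saddle 50 mm (x) by 44 mm (y), top at z = 70 mm over the bench, with a red grip block on it, a ball plunger at its back and, in front (20 to 60 mm before the grip's centre), a ledge with a clamped key 84 mm long, up to z = 67 mm. Slides only along the fixture's y, about 1 N of friction. Origin under the grip at bench height, axes as the fixture's.
- carriage_grip (a point): Centre of the red grip block, 22 mm (x) by 24 mm (y), z = 70 to 112 mm over the bench; this point is at z = 91 mm. Above z = 70 mm nothing stands within 25 mm of its sides; the nearest is the red pointer's tip, 32 mm behind its centre line, z = 81 to 84 mm.
- notch (a point): Where carriage_grip is when the ball sits in the notch. The red pointer on the brass notch block over the fence has this y, 32 mm behind. At the start the grip is 45 to 105 mm away on the +y side. Going to -y the ball meets a low ridge (about 4 N at the grip) 8 mm before, drops into the notch, then a high ridge (about 14 N to pass); the rail goes on 35 mm or more.
- padlock: Loose brass padlock, 63 x 42 x 19 mm, lying to the left; origin under its middle. Leave it alone.
- lock_cylinder: Loose brass lock cylinder, 32 x 68 x 17 mm, lying to the left; origin under its middle. Leave it alone.
- parts_bin: Loose blue parts bin with small parts, 104 x 66 x 48 mm, at the left behind the padlock; origin under its middle. Leave it alone.

How it is judged (in metres and radians):
On the way, in this order (a step that is already met when the one before it is completed fails the run):
1. the drawer is fully home (value of joint drawer below 0.002 m), for 0.2 s.
2. the fingers hold the carriage at the notch (y of carriage_grip in the frame of notch between -0.002 and 0.002 m and contact force between the fingers and carriage above 3 N), for 0.2 s.
At the end, for the whole second after the job is handed in: The drawer is home (within 2 mm of its stop), the carriage rests in the notch (within 2 mm along the rail, slower than 10 mm/s) and the fingers still grip it (more than 3 N of contact) (all of step 2 and value of joint drawer below 0.002 m and linear speed of carriage below 0.01 m/s); the arm keeps its last pose, push and grip.
It fails at once if the padlock, lock cylinder or parts bin is shifted by more than 20 mm (distance of any of padlock, lock_cylinder, parts_bin from where it was at the start of the episode above 0.02 m).
It also fails if it takes over 54 s, if anything falls off the work surface, if the arm or the gripper's body presses on something with over 40 N, if the wrist force passes 120 N, or if a joint passes its speed limit or range.

## Working session

There is one attempt and no reset: what is moved stays moved. The work goes in short steps, Python scripts to look and compute and a tool call to move; the robot and the scene stay as the last step left them, time stands still between calls to the robot, and variables do not carry over. Pictures are saved under pics/ and viewed, at most 10 in all, crops included, and the job is handed in when it is done.

Besides the shell and the picture viewer there is one more tool, called after "Emit:" as name(argument=value, ...), one argument or row to a line, values as JSON. jog_arm: Moves the arm, as the interface text tells. Shifts and turns lie within -1 to 1; 1 stands for 200 mm of shift or 180 degrees of turn. Its arguments: {"type":"object","properties":{"moves":{"type":"array","items":{"type":"array","items":{"type":"number"}}},"jaw":{"type":"number"},"grip_force":{"type":"number"}},"required":["moves"]}

```bash
mkdir -p pics; python3 - <<'E'
from station import env, imaging
import cv2, numpy as np
np.set_printoptions(precision=4,suppress=True)
o=env.get_obs(); print(o)
for n in("scene","side","wrist"):
    p=imaging.camera_params(n); print(n,p)
    cv2.imwrite(f"pics/{n}0.png",imaging.camera(n))
a=cv2.imread("pics/scene0.png");b=cv2.imread("pics/wrist0.png")
cv2.imwrite("pics/s0.png",cv2.resize(a,(800,600)))
cv2.imwrite("pics/w0.png",cv2.resize(b,(800,600)))
E
```

```text
{'clock': 0.0, 'joint_positions': array([-0.1151,  0.3595,  1.5115,  0.    ,  1.2725, -0.1151]), 'joint_vel': array([-0.0007, -0.0004, -0.0004, -0.001 , -0.0011,  0.0009]), 'joint_torque': array([  0.002 , -52.7614, -27.8626,  -0.0001,   0.0133,  -0.    ]), 'position': array([599.328 ,   0.0685, 238.4407]), 'tool_rot': array([-0.0007,  0.7071,  0.7071, -0.0006]), 'force': array([ 0.2458, -1.0645, -0.7076]), 'torque': array([-0.0165, -0.0992, -0.0064]), 'grip_force': 0.0, 'opening': 85.63009519788753}
scene {'intrinsics': array([[429.244 ,   0.    , 251.6046],
       [  0.    , 429.244 , 184.0906],
       [  0.    ,   0.    ,   1.    ]]), 'world_from_camera': array([[   0.985 ,   -0.121 ,    0.1227,  342.2194],
       [  -0.1722,   -0.7231,    0.669 , -730.2539],
       [   0.0078,   -0.6801,   -0.7331,  943.4632],
       [   0.    ,    0.    ,    0.    ,    1.    ]])}
side {'intrinsics': array([[361.8406,   0.    , 255.655 ],
       [  0.    , 361.8406, 192.2892],
       [  0.    ,   0.    ,   1.    ]]), 'world_from_camera': array([[ -0.933 ,  -0.2469,   0.262 , 205.5934],
       [ -0.3599,   0.6245,  -0.6932, 764.4682],
       [  0.0075,  -0.741 ,  -0.6714, 775.9432],
       [  0.    ,   0.    ,   0.    ,   1.    ]])}
wrist {'intrinsics': array([[338.7866,   0.    , 254.0177],
       [  0.    , 338.7866, 191.3234],
       [  0.    ,   0.    ,   1.    ]]), 'mount': array([[  -0.0011,   -0.9612,   -0.2758,   71.1834],
       [   1.    ,   -0.0014,    0.0011,   -0.2274],
       [  -0.0014,   -0.2758,    0.9612, -134.5777],
       [   0.    ,    0.    ,    0.    ,    1.    ]])}
```

View pics/s0.png

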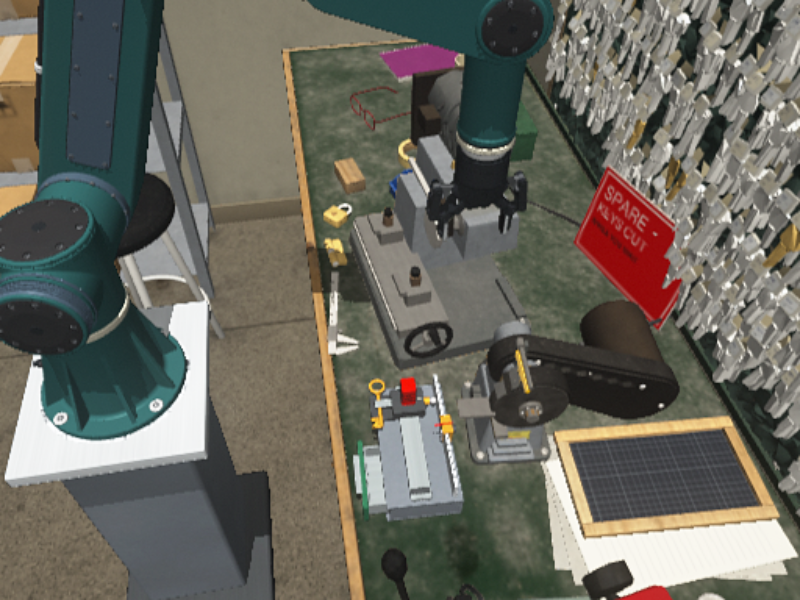

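View pics/w0.png

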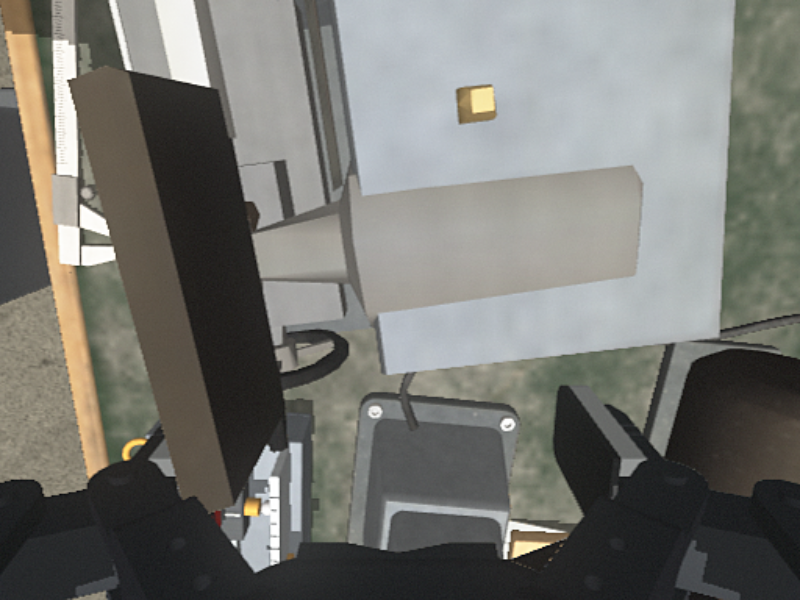

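The scene (800x600) shows the fixture at the front of the bench: red grip (408,390), green drawer front (362,480), pointer about (440,424). A tall machine stands under the arm. Now I'll zoom in on both fixed cameras.

```bash
python3 - <<'E'
import cv2,numpy as np
a=cv2.imread("pics/scene0.png")[230:340,215:315]; b=cv2.imread("pics/side0.png")
print(a.shape)
cv2.imwrite("pics/crop.png",np.hstack([cv2.resize(a,(500,550),interpolation=cv2.INTER_CUBIC)]))
cv2.imwrite("pics/sd0.png",cv2.resize(b,(800,600)))
E
```

```text
(110, 100, 3)
```

View pics/crop.png

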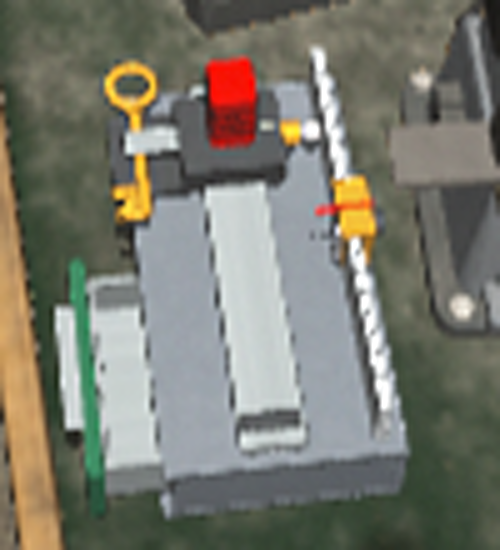

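View pics/sd0.png

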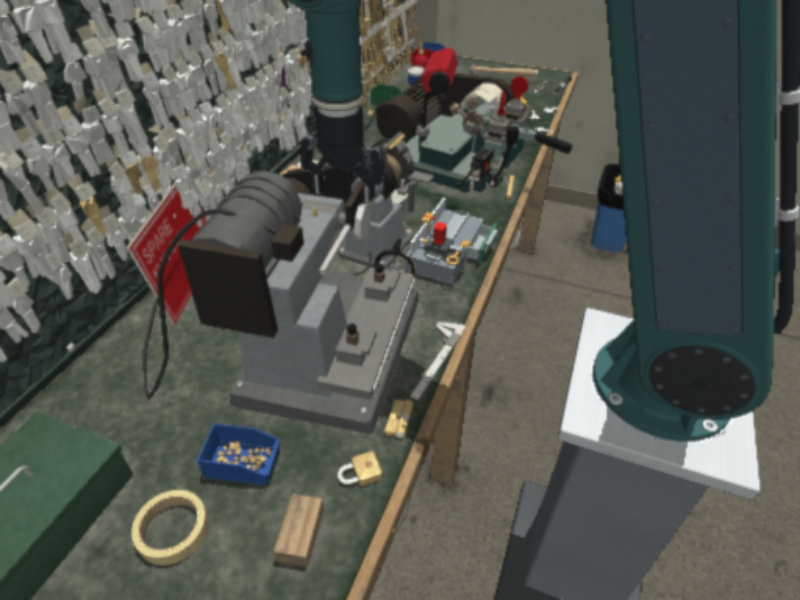

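The crop (5x; offset 215,230) shows the grip top centre (230,71), pointer tip (317,211), drawer front's green top edge (78,262)–(98,468), and housing near-side corners (163,493) and (405,455). The side view confirms the layout, with the loose parts well left of the fixture.

```bash
cat > h.py <<'E'
import numpy as np
from station import imaging
def project(n,P,T=None):
    p=imaging.camera_params(n); T=p["world_from_camera"] if T is None else T
    c=(np.asarray(P,float)-T[:3,3])@T[:3,:3]; q=c@p["intrinsics"].T
    return q[:,:2]/q[:,2:]
def unproject(n,uv,z,T=None):
    p=imaging.camera_params(n); T=p["world_from_camera"] if T is None else T
    d=T[:3,:3]@np.linalg.solve(p["intrinsics"],[*uv,1]); return T[:3,3]+d*(z-T[2,3])/d[2]
def fix2world(s,L):
    L=np.asarray(L,float); c,q=np.cos(s[2]),np.sin(s[2])
    return np.c_[s[0]+c*L[:,0]-q*L[:,1], s[1]+q*L[:,0]+c*L[:,1], L[:,2]]
E
python3 - <<'E'
from h import *
from scipy.optimize import least_squares
np.set_printoptions(precision=1,suppress=True)
px=lambda x,y:(x/5+215,y/5+230)
obs=np.array([px(163,493),px(405,455),px(168,518),px(405,485),px(230,71),px(317,211),px(78,262),px(98,468)])
def model(s):
    x,y,t,c,n,d=s
    return fix2world(s,[[-55,-100,44],[55,-100,44],[-55,-100,0],[55,-100,0],[-5,c,112],[27,n,82.5],[d,54,44],[d,-54,44]])
for o,z in zip(obs,[44,44,0,0,112,82.5,44,44]): print(unproject("scene",o,z))
r=least_squares(lambda s:(project("scene",model(s))-obs).ravel(),[500,-350,0,60,0,-80])
np.set_printoptions(precision=3,suppress=True)
print(r.x); print(r.fun.reshape(-1,2))
s=r.x
print("grip",fix2world(s,[[-5,s[3],91]]),"notch",fix2world(s,[[-5,s[4],91]]),"face",fix2world(s,[[s[5],0,23]]))
E
```

```text
[ 410.3 -330.9   44. ]
[ 518.5 -331.7   44. ]
[ 413.9 -323.4    0. ]
[ 523.6 -326.3    0. ]
[ 470.1 -164.   112. ]
[ 499.6 -227.    82.5]
[ 389.6 -212.6   44. ]
[ 384.1 -314.8   44. ]
[ 467.243 -237.545    0.027   72.402    9.063  -81.206]
[[ 2.736  3.186]
 [ 3.297  1.357]
 [ 1.625  6.583]
 [ 1.573  3.933]
 [-4.022  1.022]
 [-2.305  0.636]
 [-3.619 -9.492]
 [ 0.153 -9.165]]
grip [[ 460.296 -165.303   91.   ]] notch [[ 462.001 -228.619   91.   ]] face [[ 386.067 -239.73    23.   ]]
```

```bash
python3 - <<'E'
from h import *
from scipy.optimize import least_squares
np.set_printoptions(precision=2,suppress=True)
px=lambda x,y:(x/5+215,y/5+230)
obs=np.array([px(163,493),px(405,455),px(168,518),px(405,485),px(230,71),px(317,211),px(78,262),px(98,468),px(135,230)])
def model(s):
    x,y,t,c,n,d,g,e=s
    return fix2world(s,[[-55,-100,44],[55,-100,44],[-55,-100,0],[55,-100,0],[g,c,112],[g+32,n,82.5],[d,54+e,44],[d,-54+e,44],[-55,30,44]])[:8]
r=least_squares(lambda s:(project("scene",model(s))-obs[:8]).ravel(),[500,-350,0,60,0,-80,0,0])
s=r.x;print(s); print(r.fun.reshape(-1,2))
print("grip",fix2world(s,[[s[6],s[3],91]]),"notch",fix2world(s,[[s[6],s[4],91]]),"face",fix2world(s,[[s[5],s[7],23]]))
# side camera check of grip top
print(project("side",fix2world(s,[[s[6],s[3],112]]))*800/512)
E
```

```text
[ 469.49 -228.19   -0.03   64.11    2.11  -81.64   -1.64  -37.56]
[[ 0.22 -2.  ]
 [ 1.1  -1.05]
 [-0.8   1.5 ]
 [-0.55  1.58]
 [-0.14  0.03]
 [ 0.14 -0.03]
 [-0.7  -1.12]
 [ 0.65  0.96]]
grip [[ 469.76 -164.06   91.  ]] notch [[ 467.91 -226.03   91.  ]] face [[ 386.76 -263.3    23.  ]]
[[439.82 225.77]]
```

Emit:
jog_arm(
  moves=[
    [0, 0, -0.25, 0],
    [0, 0, -0.5, 0],
    [-0.25, -0.1, -0.5, -0.045],
    [-0.45, -0.25, -0.5, -0.09],
    [-0.65, -0.4, -0.5, -0.135],
  ],
  jaw=1,
)

```text
clock: 0.65
position: [524.5, -124.3, 339.4]
tool_rot: [0.0, 0.543, 0.84, -0.0]
force: [0.1, -0.2, -0.3]
opening: 12.4
grip_force: 0.0
```

Emit:
jog_arm(
  moves=[
    [-0.05, -0.15, 0, -0.045],
    [-0.12, -0.3, 0, -0.09],
    [-0.18, -0.45, 0.1, -0.135],
    [-0.22, -0.6, 0.3, -0.18],
    [-0.22, -0.6, 0.5, -0.225],
  ],
)

```text
clock: 1.15
position: [431.2, -214.0, 239.0]
tool_rot: [0.001, 0.22, 0.975, -0.001]
force: [-0.3, 0.9, 0.0]
opening: -0.0
grip_force: 0.0
```

Emit:
jog_arm(
  moves=[
    [0, 0, 0.1, -0.045],
    [0, 0, 0.1, -0.09],
    [0, 0, 0.1, -0.14],
    [0, 0, 0.1, -0.14],
    [0, 0, 0.1, -0.14],
  ],
)

```text
clock: 1.65
position: [433.2, -212.0, 219.3]
tool_rot: [-0.0, 0.006, 1.0, 0.0]
force: [-0.5, 0.8, -0.8]
opening: -0.2
grip_force: 0.0
```

```bash
python3 - <<'E'
from station import env, imaging
import cv2
o=env.get_obs(); print(o["clock"],o["position"],o["tool_rot"],o["joint_positions"])
a=imaging.camera("wrist"); cv2.imwrite("pics/w1.png",a); cv2.imwrite("pics/w1b.png",cv2.resize(a,(800,600),interpolation=cv2.INTER_CUBIC))
E
```

```text
1.65 [ 433.2321291  -211.96383456  219.27507865] [-9.55937621e-05  5.68841041e-03  9.99983816e-01  2.81546967e-05] [-5.98320001e-01  2.10905068e-01  1.78226544e+00 -6.58628301e-05
  1.14861218e+00 -2.15771245e+00]
```

View pics/w1b.png

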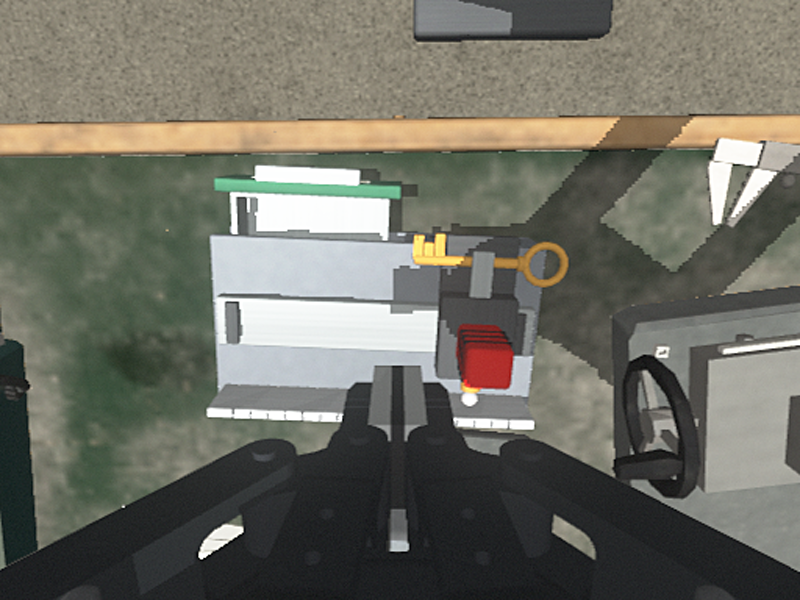

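The wrist view (800x600) shows the housing's -x,-y top corner (211,237), green face edge (215,178)–(402,184), lip (257,166)–(360,170), and red top centre about (489,362). The fingers hide the pointer.

```bash
cat >> h.py <<'E'
from scipy.spatial.transform import Rotation
def wristT(pos,q):
    M=np.eye(4); M[:3,:3]=Rotation.from_quat([q[1],q[2],q[3],q[0]]).as_matrix(); M[:3,3]=pos
    return M@imaging.camera_params("wrist")["mount"]
E
python3 - <<'E'
from h import *
np.set_printoptions(precision=1,suppress=True)
T=wristT([433.2,-212,219.3],[-1e-4,.0057,1,0])
for n,u,v,z in [("c--",211,237,44),("face-",215,178,44),("face+",402,184,44),("lip-",257,166,44),("lip+",360,170,44),("rail",218,296,54),("rail",217,346,54),("redtop",489,362,112),("fence-",207,416,78),("fence+",534,427,78)]:
    print(n,unproject("wrist",(u*.64,v*.64),z,T))
E
```

```text
c-- [ 413.  -320.1   44. ]
face- [ 379.1 -314.1   44. ]
face+ [ 383.8 -207.3   44. ]
lip- [ 372.8 -289.5   44. ]
lip+ [ 375.7 -231.1   44. ]
rail [ 446.4 -316.3   54. ]
rail [ 477.8 -320.3   54. ]
redtop [ 465.7 -165.9  112. ]
fence- [ 511.8 -321.9   78. ]
fence+ [ 521.4 -132.    78. ]
```

Emit:
jog_arm(
  moves=[
    [0.22, -0.12, 0, 0.011],
    [0.44, -0.235, 0, 0.011],
    [0.44, -0.235, 0.2, 0.011],
    [0.44, -0.235, 0.4, 0.011],
    [0.44, -0.235, 0.4, 0.011],
  ],
)

```text
clock: 2.2
position: [342.0, -256.0, 136.2]
tool_rot: [-0.003, 0.023, 1.0, 0.003]
force: [-0.3, 0.6, 0.1]
opening: 0.2
grip_force: 0.0
```

Emit:
jog_arm(
  moves=[
    [0, 0, 0.2, 0],
    [0, 0, 0.4, 0],
    [0, 0, 0.53, 0],
    [0, 0, 0.53, 0],
    [0, 0, 0.53, 0],
  ],
)

```text
clock: 2.7
position: [345.7, -258.7, 34.3]
tool_rot: [0.0, 0.021, 1.0, -0.0]
force: [-0.0, -0.1, 0.2]
opening: -0.2
grip_force: 0.0
```

```bash
python3 - <<'E'
from station import env, imaging
import cv2,numpy as np
o=env.get_obs(); print(o["clock"],o["position"],o["tool_rot"],o["joint_positions"],o["force"])
a=imaging.camera("wrist"); cv2.imwrite("pics/w2.png",a); 
s=imaging.camera("scene")[220:340,195:315]
cv2.imwrite("pics/w2b.png",np.hstack([a,cv2.resize(s,(288,384))]))
E
```

```text
2.7 [ 345.70822488 -258.70397993   34.33854702] [ 7.74995679e-05  2.12666853e-02  9.99773829e-01 -1.16697562e-04] [-8.02636981e-01  4.49019435e-01  2.07192145e+00 -9.72585798e-05
  6.20377358e-01 -2.33081760e+00] [-0.02094603 -0.11956021  0.18676375]
```

View pics/w2b.png

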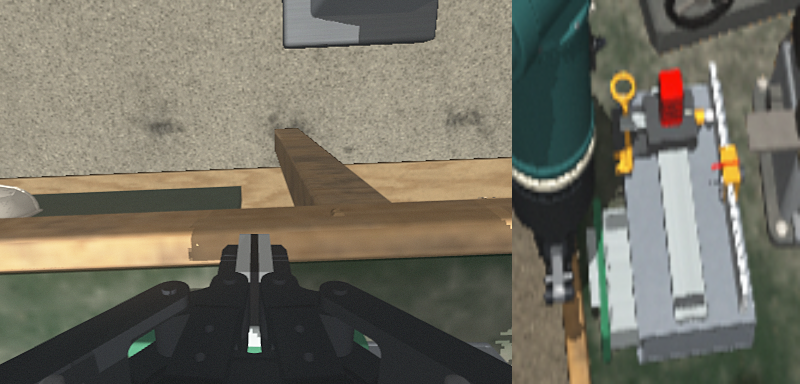

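The fingers stand just in front of the drawer lip, clear of contact. Now I'll push.

Emit:
jog_arm(
  moves=[
    [-0.04, 0, 0, 0],
    [-0.08, 0, 0, 0],
    [-0.11, 0, 0, 0],
    [-0.14, 0, 0, 0],
    [-0.17, 0, 0, 0],
  ],
)

```text
clock: 3.3
position: [379.4, -259.7, 33.4]
tool_rot: [-0.0, 0.021, 1.0, -0.0]
force: [-2.9, -0.7, 0.8]
opening: -0.0
grip_force: 2.2
```

Emit:
jog_arm(
  moves=[
    [-0.015, 0, 0, 0],
    [-0.03, 0, 0, 0],
    [-0.03, 0, 0, 0],
  ],
)

```text
clock: 3.6
position: [385.6, -260.2, 33.3]
tool_rot: [0.0, 0.021, 1.0, -0.0]
force: [0.4, -0.1, 0.1]
opening: 0.1
grip_force: 0.0
```

Emit:
jog_arm(
  moves=[
    [-0.015, 0, 0, 0],
    [-0.03, 0, 0, 0],
    [-0.03, 0, 0, 0],
  ],
)

```text
clock: 3.9
position: [387.8, -259.6, 33.0]
tool_rot: [-0.003, 0.02, 1.0, 0.001]
force: [-13.7, -5.7, 6.0]
opening: 0.1
grip_force: 6.2
```

Emit:
jog_arm(
  moves=[
    [-0.01, 0, 0, 0],
    [-0.015, 0, 0, 0],
    [-0.015, 0, 0, 0],
  ],
)

```text
clock: 4.2
position: [388.0, -259.4, 33.0]
tool_rot: [-0.005, 0.02, 1.0, 0.001]
force: [-24.1, -10.7, 12.2]
opening: -0.1
grip_force: 11.4
```

Emit:
jog_arm(
  moves=[
    [0.1, 0, 0, 0],
    [0.2, 0, 0, 0],
    [0.2, 0, -0.25, 0],
    [0.2, 0, -0.5, 0],
    [0.2, 0, -0.75, 0],
  ],
)

```text
clock: 4.7
position: [353.4, -258.2, 184.8]
tool_rot: [-0.0, 0.021, 1.0, 0.001]
force: [1.0, -0.8, -0.7]
opening: 0.1
grip_force: 0.0
```

Emit:
jog_arm(
  moves=[
    [0, 0, -0.1, 0],
    [-0.15, 0.2, -0.1, 0],
    [-0.3, 0.4, -0.1, 0],
    [-0.43, 0.65, -0.1, 0],
    [-0.43, 0.65, -0.1, 0],
  ],
)

```text
clock: 5.2
position: [447.4, -128.3, 203.5]
tool_rot: [0.001, 0.019, 1.0, 0.001]
force: [-0.5, -1.0, 0.3]
opening: 0.0
grip_force: 0.0
```

Emit:
jog_arm(
  moves=[
    [0, 0, 0, 0],
    [0, 0, 0, 0],
  ],
)

```text
clock: 5.4
position: [444.9, -132.9, 203.1]
tool_rot: [-0.0, 0.021, 1.0, -0.0]
force: [0.3, -0.7, 0.1]
opening: -0.1
grip_force: 0.0
```

```bash
python3 - <<'E'
from station import env, imaging
import cv2,numpy as np
o=env.get_obs(); print(o["clock"],o["position"],o["tool_rot"],o["force"])
a=imaging.camera("wrist"); cv2.imwrite("pics/w3.png",a)
cv2.imwrite("pics/w3b.png",cv2.resize(a,(800,600),interpolation=cv2.INTER_CUBIC))
E
```

```text
5.4 [ 444.86591404 -132.90993572  203.1345795 ] [-3.38468075e-04  2.09459018e-02  9.99780536e-01 -1.83179968e-04] [ 0.29258856 -0.71428724  0.08409607]
```

View pics/w3b.png

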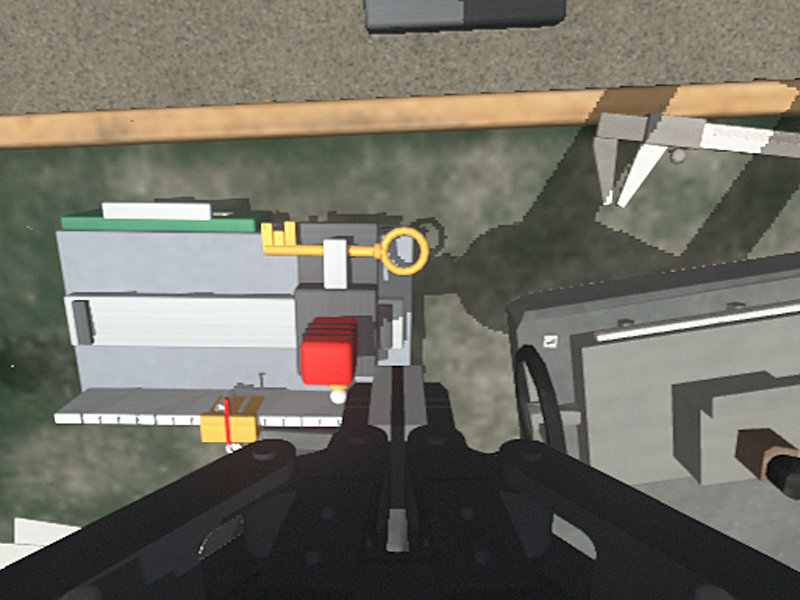

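The drawer is flush and home. Pointer tip is at (226,398); the grip's top face is centred near (328,358).

```bash
python3 - <<'E'
from h import *
np.set_printoptions(precision=1,suppress=True)
T=wristT([444.9,-132.9,203.1],[0,.021,.9998,0])
for n,u,v,z in [("tip",226,398,82.5),("ptr base",229,440,84),("tl",303,334,112),("tr",355,331,112),("br",353,385,112),("bl",303,382,112),("face-",62,227,44),("face+",255,230,44),("fence-",55,414,78),("lipL",103,204,44),("lipR",211,204,44),("housing -",57,231,44)]:
    print(n,unproject("wrist",(u*.64,v*.64),z,T))
g=np.array([467,-165]);t=-.043
E
```

```text
tip [ 499.  -224.8   82.5]
ptr base [ 523.2 -226.    84. ]
tl [ 454.4 -174.7  112. ]
tr [ 454.  -151.1  112. ]
br [ 480.6 -153.8  112. ]
bl [ 478.  -176.9  112. ]
face- [ 409.8 -316.4   44. ]
face+ [ 416.1 -209.5   44. ]
fence- [ 506.7 -320.8   78. ]
lipL [ 398.3 -291.2   44. ]
lipR [ 400.8 -232.    44. ]
housing - [ 411.9 -319.7   44. ]
```

Emit:
jog_arm(
  moves=[
    [-0.06, -0.08, 0, 0],
    [-0.114, -0.153, 0, 0],
    [-0.114, -0.153, 0, 0],
    [-0.114, -0.153, 0.1, 0],
    [-0.114, -0.153, 0.2, 0],
  ],
  jaw=-1,
  grip_force=40,
)

```text
clock: 5.95
position: [466.9, -165.1, 163.2]
tool_rot: [0.001, 0.022, 1.0, -0.0]
force: [-0.4, -0.0, 0.5]
opening: 72.2
grip_force: 0.0
```

Emit:
jog_arm(
  moves=[
    [0, 0, 0.1, 0],
    [0, 0, 0.2, 0],
    [0, 0, 0.3, 0],
    [0, 0, 0.395, 0],
    [0, 0, 0.395, 0],
  ],
)

```text
clock: 6.45
position: [464.5, -163.6, 82.3]
tool_rot: [-0.002, 0.022, 1.0, 0.001]
force: [-0.8, -0.3, 0.3]
opening: 85.2
grip_force: 0.0
```

Emit:
jog_arm(
  moves=[
    [0, 0, 0, 0],
    [0, 0, 0, 0],
    [0, 0, 0, 0],
    [0, 0, 0, 0],
    [0, 0, 0, 0],
  ],
  jaw=1,
)

```text
clock: 6.95
position: [467.4, -164.3, 85.2]
tool_rot: [0.001, 0.021, 1.0, -0.0]
force: [-1.5, -0.8, 6.5]
opening: 23.6
grip_force: 39.2
```

Emit:
jog_arm(
  moves=[
    [0, -0.05, 0, 0],
    [0, -0.1, 0, 0],
    [0, -0.15, 0, 0],
    [0, -0.2, 0, 0],
    [0, -0.2, 0, 0],
  ],
)

```text
clock: 7.45
position: [465.2, -205.2, 85.2]
tool_rot: [0.0, 0.022, 1.0, -0.001]
force: [-3.0, -0.3, 8.0]
opening: 23.9
grip_force: 39.5
```

Now slowly, 2 mm a row, watching the force.

Emit:
jog_arm(
  moves=[
    [0, -0.01, 0, 0],
    [0, -0.02, 0, 0],
    [0, -0.03, 0, 0],
    [0, -0.04, 0, 0],
  ],
)

```text
clock: 7.85
position: [464.8, -211.9, 85.2]
tool_rot: [0.0, 0.021, 1.0, -0.0]
force: [-2.6, 1.8, 8.5]
opening: 23.4
grip_force: 39.7
```

Emit:
jog_arm(
  moves=[
    [0, -0.005, 0, 0],
    [0, -0.01, 0, 0],
  ],
)

```text
clock: 8.05
position: [464.7, -213.9, 85.2]
tool_rot: [0.0, 0.021, 1.0, -0.0]
force: [-3.1, 1.3, 7.9]
opening: 23.5
grip_force: 39.6
```

Emit:
jog_arm(
  moves=[
    [0, -0.005, 0, 0],
    [0, -0.01, 0, 0],
  ],
)

```text
clock: 8.25
position: [464.6, -215.9, 85.2]
tool_rot: [0.0, 0.021, 1.0, -0.0]
force: [-2.2, 0.8, 8.1]
opening: 23.6
grip_force: 39.6
```

Emit:
jog_arm(
  moves=[
    [0, -0.005, 0, 0],
    [0, -0.01, 0, 0],
  ],
)

```text
clock: 8.45
position: [464.4, -217.4, 85.2]
tool_rot: [0.0, 0.022, 1.0, 0.0]
force: [-1.7, 4.7, 9.0]
opening: 23.4
grip_force: 39.8
```

Emit:
jog_arm(
  moves=[
    [0, -0.005, 0, 0],
    [0, -0.01, 0, 0],
  ],
)

```text
clock: 8.65
position: [464.3, -219.1, 85.2]
tool_rot: [0.0, 0.022, 1.0, 0.001]
force: [-2.5, 3.6, 8.9]
opening: 23.7
grip_force: 39.8
```

The low ridge starts near y = -217. I'll continue at 1 mm steps.

Emit:
jog_arm(
  moves=[
    [0, -0.005, 0, 0],
    [0, -0.005, 0, 0],
  ],
)

```text
clock: 8.85
position: [464.2, -221.1, 85.2]
tool_rot: [0.0, 0.021, 1.0, -0.0]
force: [-3.5, -1.3, 6.2]
opening: 23.3
grip_force: 39.7
```

Emit:
jog_arm(
  moves=[
    [0, -0.005, 0, 0],
    [0, -0.005, 0, 0],
  ],
)

```text
clock: 9.05
position: [464.2, -222.4, 85.2]
tool_rot: [0.0, 0.021, 1.0, -0.0]
force: [-4.1, -2.4, 7.4]
opening: 23.6
grip_force: 39.7
```

Emit:
jog_arm(
  moves=[
    [0, -0.005, 0, 0],
    [0, -0.005, 0, 0],
  ],
)

```text
clock: 9.25
position: [464.2, -223.3, 85.2]
tool_rot: [0.0, 0.021, 1.0, -0.0]
force: [-3.6, -0.9, 6.9]
opening: 23.7
grip_force: 39.7
```

Emit:
jog_arm(
  moves=[
    [0, -0.005, 0, 0],
    [0, -0.005, 0, 0],
  ],
)

```text
clock: 9.45
position: [464.1, -224.0, 85.2]
tool_rot: [0.0, 0.021, 1.0, -0.0]
force: [-3.0, 1.2, 7.7]
opening: 23.3
grip_force: 39.7
```

Emit:
jog_arm(
  moves=[
    [0, -0.005, 0, 0],
    [0, -0.005, 0, 0],
  ],
)

```text
clock: 9.65
position: [464.1, -224.4, 85.2]
tool_rot: [0.0, 0.021, 1.0, 0.0]
force: [-2.5, 3.3, 9.0]
opening: 23.1
grip_force: 39.7
```

The force pattern shows it: ridge, snap (pull), then the far wall rising. So the ball is in the notch. I'll ease off 1 mm and check with the camera.

Emit:
jog_arm(
  moves=[
    [0, 0.004, 0, 0],
    [0, 0.004, 0, 0],
    [0, 0.004, 0, 0],
  ],
)

```text
clock: 9.95
position: [464.1, -224.0, 85.2]
tool_rot: [0.0, 0.021, 1.0, -0.0]
force: [-3.7, 1.1, 8.1]
opening: 23.3
grip_force: 39.7
```

```bash
python3 - <<'E'
from station import env, imaging
import cv2,numpy as np
o=env.get_obs(); print(o["clock"],o["position"],o["tool_rot"],o["force"])
s=imaging.camera("scene")[240:310,235:305]; d=imaging.camera("wrist"); cv2.imwrite("pics/w4.png",d)
e=imaging.camera("side")[110:190,250:330]
cv2.imwrite("pics/f.png",np.hstack([cv2.resize(s,(400,400),interpolation=cv2.INTER_CUBIC),cv2.resize(e,(400,400),interpolation=cv2.INTER_CUBIC)]))
E
```

```text
9.95 [ 464.10554614 -224.00783567   85.2142057 ] [ 4.16486497e-05  2.13584861e-02  9.99771879e-01 -5.96382071e-05] [-3.65867978  1.08238208  8.11059938]
```

View pics/f.png

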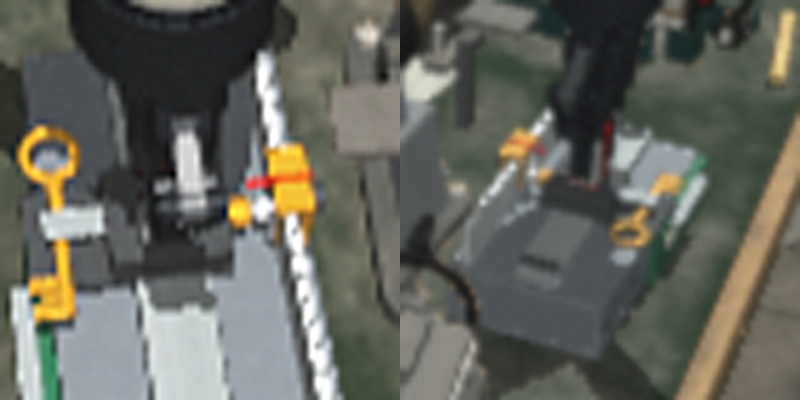

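View pics/w4.png

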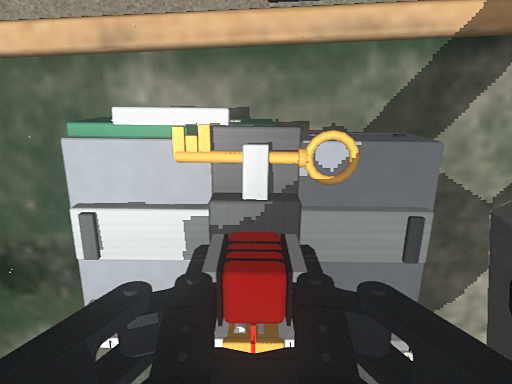

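The wrist view shows the pointer (column 254) in line with the red block's centre (about column 254). The drawer is still flush and the grip is at 39.7 N, so I'm handing in.

```bash
python3 -c "
from station import order; print(order.job_done())"
```

```text
the job is handed in; nothing more can be done
None
```

I pushed the drawer home against its stop, then slid the carriage into the notch at the red pointer, where the fingers still hold it at rest with about 40 N; the job is handed in, but no verdict was returned.

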